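Line up the amber jars by height on the retouching bench

TASK

Tidy the conservation bench: line the four amber jars up by height on the row of four cork rests, one jar centred on each rest, with the smallest jar next to the white swab bowl at one end of the board and the tallest next to the stone weight at the other. Keep the jars upright and set them down gently, and leave them standing free.

Things in the scene. Friction and masses are not known exactly. Their poses are not given: they have to be found in the camera images.
- jar_1: the smallest of the four amber glass jars with black screw caps and a blank paper band: a plain upright cylinder 34 mm in diameter, 62 mm tall in all (glass to 40 mm; then a 2 mm groove; above that a cap 20 mm high of the same diameter). Loose, closed. Origin at the centre of its underside, z up
- jar_2: the second smallest of the four amber glass jars with black screw caps and a blank paper band: a plain upright cylinder 42 mm in diameter, 80 mm tall in all (glass to 58 mm; then a 2 mm groove; above that a cap 20 mm high of the same diameter). Loose, closed. Origin at the centre of its underside, z up
- jar_3: the second tallest of the four amber glass jars with black screw caps and a blank paper band: a plain upright cylinder 50 mm in diameter, 98 mm tall in all (glass to 76 mm; then a 2 mm groove; above that a cap 20 mm high of the same diameter). Loose, closed. Origin at the centre of its underside, z up
- jar_4: the tallest of the four amber glass jars with black screw caps and a blank paper band: a plain upright cylinder 58 mm in diameter, 116 mm tall in all (glass to 94 mm; then a 2 mm groove; above that a cap 20 mm high of the same diameter). Loose, closed. Origin at the centre of its underside, z up
- rest_a: the first of four like cork rests in a straight row, 95 mm from centre to centre, counted from the left (+y) end of the row as the robot sees it. A fixed flat cork disc 62 mm in diameter and 5 mm thick, lying on a wooden board 84 mm wide, 570 mm long and 10 mm thick. Origin at the centre of the disc's underside (10 mm above the bench), so a jar stands 5 mm above the origin; y runs along the row towards rest_a
- rest_b: the second of four like cork rests in a straight row, 95 mm from centre to centre, counted from the left (+y) end of the row as the robot sees it. A fixed flat cork disc 62 mm in diameter and 5 mm thick, lying on a wooden board 84 mm wide, 570 mm long and 10 mm thick. Origin at the centre of the disc's underside (10 mm above the bench), so a jar stands 5 mm above the origin; y runs along the row towards rest_a
- rest_c: the third of four like cork rests in a straight row, 95 mm from centre to centre, counted from the left (+y) end of the row as the robot sees it. A fixed flat cork disc 62 mm in diameter and 5 mm thick, lying on a wooden board 84 mm wide, 570 mm long and 10 mm thick. Origin at the centre of the disc's underside (10 mm above the bench), so a jar stands 5 mm above the origin; y runs along the row towards rest_a
- rest_d: the last of four like cork rests in a straight row, 95 mm from centre to centre, counted from the left (+y) end of the row as the robot sees it. A fixed flat cork disc 62 mm in diameter and 5 mm thick, lying on a wooden board 84 mm wide, 570 mm long and 10 mm thick. Origin at the centre of the disc's underside (10 mm above the bench), so a jar stands 5 mm above the origin; y runs along the row towards rest_a
- swab_bowl: small white ceramic bowl, 68 mm across and 30 mm tall, fixed on the board beyond one end of the row of rests (either end), 94.5 mm from the centre of the nearest rest. Origin at the centre of its underside, 10 mm above the bench
- weight: square grey-white stone weight, 52 by 52 mm, 28 mm tall with a brass knob to 44 mm, fixed on the board beyond the other end of the row, 94.5 mm from the nearest rest. Origin at the centre of its underside, 10 mm above the bench
Not all that is in view belongs to the job. What is shaped like the jar_1 but blue, pink or red is not meant.

How it is judged:
At the end, for the whole second after the job is handed in: The four jars stand upright (within 0.08 rad) and at rest on the cork rests, each jar's centre within 12 mm of its rest's centre, in order of height from the smallest on the rest nearest the swab bowl to the tallest on the rest nearest the stone weight (((horizontal distance between swab_bowl and rest_a below 0.2 m and horizontal distance between jar_1 and rest_a below 0.012 m and z of jar_1 in the frame of rest_a between 0.002 and 0.008 m and horizontal distance between jar_2 and rest_b below 0.012 m and z of jar_2 in the frame of rest_b between 0.002 and 0.008 m and horizontal distance between jar_3 and rest_c below 0.012 m and z of jar_3 in the frame of rest_c between 0.002 and 0.008 m and horizontal distance between jar_4 and rest_d below 0.012 m and z of jar_4 in the frame of rest_d between 0.002 and 0.008 m) or (horizontal distance between swab_bowl and rest_d below 0.2 m and horizontal distance between jar_1 and rest_d below 0.012 m and z of jar_1 in the frame of rest_d between 0.002 and 0.008 m and horizontal distance between jar_2 and rest_c below 0.012 m and z of jar_2 in the frame of rest_c between 0.002 and 0.008 m and horizontal distance between jar_3 and rest_b below 0.012 m and z of jar_3 in the frame of rest_b between 0.002 and 0.008 m and horizontal distance between jar_4 and rest_a below 0.012 m and z of jar_4 in the frame of rest_a between 0.002 and 0.008 m)) and angle between each of jar_1, jar_2, jar_3, jar_4's own z axis and vertical below 0.08 rad and linear speed of each of jar_1, jar_2, jar_3, jar_4 below 0.02 m/s and angular speed of each of jar_1, jar_2, jar_3, jar_4 below 0.2 rad/s); the robot touches nothing.
It fails at once if a jar is tipped over (leans more than 40 degrees) (angle between any of jar_1, jar_2, jar_3, jar_4's own z axis and vertical above 0.7 rad).
It fails at once if a jar is dropped or thrown (moves faster than 0.6 m/s, about an 18 mm fall, with nothing touching it) ((linear speed of jar_1 above 0.6 m/s and contact force between jar_1 and anything else below 0.01 N) or (linear speed of jar_2 above 0.6 m/s and contact force between jar_2 and anything else below 0.01 N) or (linear speed of jar_3 above 0.6 m/s and contact force between jar_3 and anything else below 0.01 N) or (linear speed of jar_4 above 0.6 m/s and contact force between jar_4 and anything else below 0.01 N)).
It also fails if it takes over 112 s, if anything falls off the work surface, if the arm or the gripper's body presses on something with over 40 N, if the wrist force passes 120 N, or if a joint passes its speed limit or range.

ROBOT

A 6-joint arm with a two-finger parallel gripper is mounted at the origin on the work surface. World frame = base frame: x ahead of the robot, y to its left, z up, the work surface at z = 0. Lengths are in m, angles in rad, forces in N, time in s.
With the tool pointing down it reaches from about 0.275 to 0.825 m from the base axis. Payload 4.9 kg.
Tool frame: the origin (TCP) lies midway between the tips of the shut fingers; the grasp point (between the pads) lies 19 mm behind it (bot.grip_depth is the distance from the TCP to the grasp point, in m); y points along the fingers, x is the direction in which the jaws open and shut, and the axes are right-handed (so a half turn about y gives the same grasp; the last joint's range is limited). The gripper opens to 85 mm and grips with 20 to 120 N. Pads are 22 mm wide; open, the fingers measure 114 mm over their backs; the gripper's body (76 mm by 85 mm) begins 54 mm behind the grasp point. The pads swing forward as they close: fully open they stand 13 mm farther back than shut.
Start: joints at [-1.263, 0.326, -0.193, 1.052, 0, 1.437], TCP at [0.235, -0.497, 0.204] pointing down, gripper open.
Joint ranges: [-2.65, 2.65], [-0.97, 1.79], [-1.3, 1.35], [-1.93, 2.1], [-1.47, 1.37], [-3.14, 3.14]. Speed limits (rad/s): [2.57, 2.57, 3.14, 3.14, 3.14, 3.14].

INTERFACE

Orientations are given as a unit quaternion [w, x, y, z].
In Python, from cell import bot gives the robot as it stands. Calls block until the motion is done:
- bot.move_pose(position, orientation): joint-space move of the TCP to a pose.
- bot.move_linear(position, speed=0.15, rotation=None, until_force=None): straight line of the TCP; rotation=None keeps the orientation; speed is the mean speed in m/s. With until_force (N) it stops when the force on the tool has changed by that much, and returns True; else False.
- bot.goto_joints(angles): joint-space move.
- bot.set_gripper(opening, grasp_force=None): opening from 0.0 (shut) to 1.0 (fully open); grasp_force is the grip in N (None keeps the last); returns when the fingers have stopped.
- bot.wait(seconds).
- bot.solve_ik(position, orientation): joint angles nearest the present ones, or None.
- bot.camera(name): name is "scene" or "top"; returns the picture (420x560x3 uint8, red, green, blue); there is no depth.
- bot.calibration(name): a dict with "mtx" (3x3 intrinsics, pixels), "extrinsics" (4x4, takes a point from world to camera coordinates). Camera axes: x right, y down, z forward; pixel columns grow to the right and rows downward; lengths in m; the calibration is good to about 2 mm. A picture is of the moment at which its call begins. calibration takes no time and is no camera call.
A pose or a line that the arm cannot do raises bot.PlanningError and nothing moves.
- bot.close_job(): hands the job in, once; it reports no verdict.
Trained networks look in the newest picture that a camera, given by its name, has taken for a name from the list of things; names that differ only in an ending like _2 or _b are one class to them, and where a whole thing is asked for, a point or a joint stands for the part that bears it (a point fixed in the world has none). Each returns a list of dicts, best first, with "confidence" (0 to 1); they miss things now and then, are a little off and sometimes report something else, mostly with a low value. They report only what shows in the picture. A call takes as long as a camera call. They do not tell look-alikes from the thing itself.
- bot.search_frame(camera, thing): "bbox" ([left, top, width, height] in pixels, round what is visible of it).
Readings, each from a call of its own:
- bot.read_clock(): time.
- bot.read_joint_positions(): joint angles.
- bot.read_joint_vel(): joint speeds.
- bot.read_joint_efforts(): joint torques, N m.
- bot.read_position(): TCP position.
- bot.read_tool_rot(): TCP orientation.
- bot.read_ft_force(): force on the tool from outside, world axes, zero at the start.
- bot.read_moment(): the same for the moment, N m.
- bot.read_gripper_width(): opening from 0.0 (shut) to 1.0 (fully open).
Only numpy, scipy, OpenCV 4.12 (cv2) and the standard library are available. Lean on these libraries where they do the work, as an engineer would, in place of code of your own. Each camera call takes 0.05 s, during which the arm holds its last target.

## Working session

There is one attempt and no reset: what is moved stays moved. The work goes in short steps, each a Python script; the robot and the scene stay as the last script left them, time stands still between calls to the robot, and variables do not carry over. Pictures are saved under pics/ and viewed, and the job is handed in when it is done.

```bash
mkdir -p pics; ls; python3 - <<'E'
from cell import bot
import cv2
for n in("scene","top"):
    im=bot.camera(n); cv2.imwrite(f"pics/{n}0.png",im[:,:,::-1])
    c=bot.calibration(n); print(n,c["mtx"].tolist(),c["extrinsics"].round(4).tolist())
    for t in("jar_1","rest_a","swab_bowl","weight"):
        for d in bot.search_frame(n,t): print(t,[round(float(v)) for v in d["bbox"]],round(d["confidence"],2))
print(bot.read_clock(),bot.read_tool_rot())
E
```

```text
pics
scene [[402.50477029393903, 0.0, 284.77930319067156], [0.0, 402.50477029393903, 209.21455338085758], [0.0, 0.0, 1.0]] [[-0.5109, 0.8596, 0.0059, 0.2448], [0.7002, 0.4201, -0.5773, -0.3357], [-0.4987, -0.2909, -0.8165, 1.2294], [0.0, 0.0, 0.0, 1.0]]
jar_1 [285, 149, 12, 28] 0.83
jar_1 [402, 196, 32, 46] 0.81
jar_1 [190, 117, 21, 33] 0.67
jar_1 [220, 233, 27, 23] 0.67
jar_1 [259, 135, 16, 23] 0.62
jar_1 [318, 182, 28, 48] 0.6
jar_1 [246, 159, 12, 25] 0.53
rest_a [258, 247, 24, 29] 0.88
rest_a [152, 200, 32, 19] 0.75
swab_bowl [122, 177, 29, 25] 0.6
weight [295, 259, 30, 37] 0.74
top [[434.7555070666082, 0.0, 273.4524760086828], [0.0, 434.7555070666082, 212.15844309438543], [0.0, 0.0, 1.0]] [[-0.0187, -0.9993, -0.0308, 0.0322], [-0.998, 0.0206, -0.0602, 0.4952], [0.0607, 0.0296, -0.9977, 1.0017], [0.0, 0.0, 0.0, 1.0]]
jar_1 [140, 258, 32, 25] 0.73
jar_1 [299, 261, 21, 16] 0.68
jar_1 [330, 228, 17, 20] 0.67
jar_1 [414, 239, 29, 18] 0.63
jar_1 [222, 216, 32, 29] 0.59
jar_1 [313, 197, 19, 19] 0.58
jar_1 [334, 271, 20, 18] 0.55
rest_a [247, 147, 28, 26] 0.78
rest_a [331, 142, 27, 24] 0.77
rest_a [292, 145, 22, 29] 0.73
swab_bowl [415, 135, 27, 30] 0.71
weight [210, 151, 27, 24] 0.82
0.5 [ 0.59742749 -0.59738501  0.37831723 -0.37826925]
```

View pics/scene0.png

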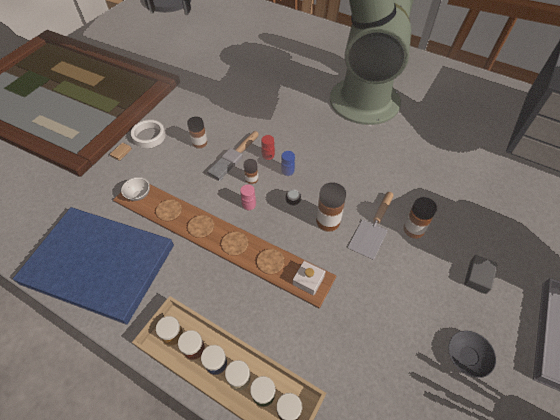

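View pics/top0.png

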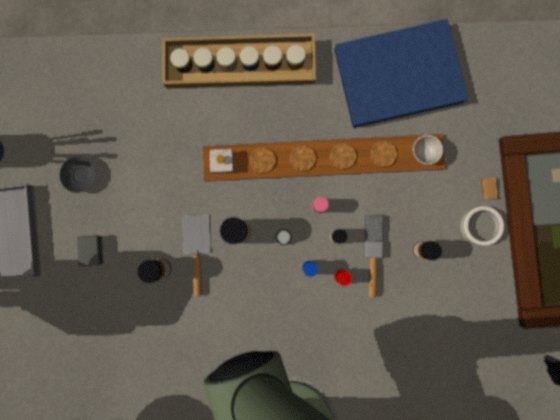

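```bash
python3 - <<'E'
import cv2
a=cv2.imread("pics/scene0.png")[100:310,110:450];cv2.imwrite("pics/scene0c.png",cv2.resize(a,None,fx=2.3,fy=2.3,interpolation=2))
a=cv2.imread("pics/top0.png")[120:310,120:460];cv2.imwrite("pics/top0c.png",cv2.resize(a,None,fx=2.3,fy=2.3,interpolation=2))
E
```

```text
(no output)
```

View pics/scene0c.png

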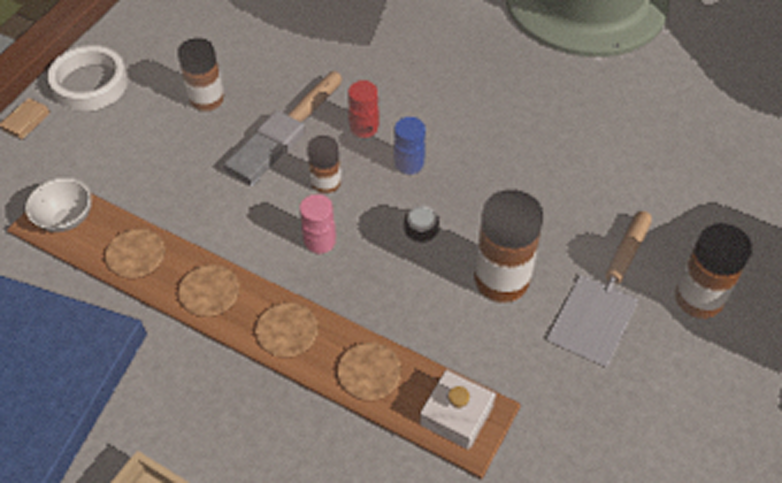

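View pics/top0c.png

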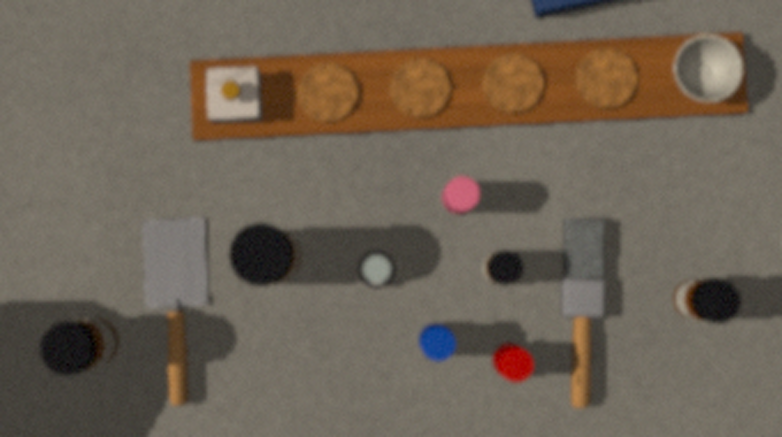

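The candidates, with top-view pixels:
- **Amber jars with black caps:** (339,236) smallest, (430,250), (151,271) and (233,231) largest.
- **Look-alikes to reject:** red (343,277), blue (310,268), pink (321,204), and a low black and glass pot (284,237).

The bowl is at (428,150), the −y end, and the weight is at (221,160), the +y end. So jar_1 goes on rest_d and jar_4 on rest_a. Next I'll fit the positions.

```bash
cat > h.py <<'E'
from cell import bot
import cv2,numpy as np
from scipy.optimize import minimize
J={1:(.034,.062),2:(.042,.080),3:(.050,.098),4:(.058,.116)}
def proj(c,P):
    P=np.atleast_2d(P);E=c["extrinsics"]
    q=(P@E[:3,:3].T+E[:3,3])@c["mtx"].T
    return q[:,:2]/q[:,2:]
def back(c,uv,z):
    E=c["extrinsics"];R=E[:3,:3];C=-R.T@E[:3,3]
    d=R.T@np.linalg.inv(c["mtx"])@np.array([*uv,1.])
    return (C+d*(z-C[2])/d[2])
t=np.linspace(0,2*np.pi,48,endpoint=False)
def ring(x,y,z,r): return np.c_[x+r*np.cos(t),y+r*np.sin(t),0*t+z]
def cyl(c,x,y,z0,z1,r,o,sh,s=8):
    p=np.vstack([proj(c,ring(x,y,z0,r)),proj(c,ring(x,y,z1,r))])
    h=cv2.convexHull(((p-o+.5)*s).astype(np.float32))
    m=np.zeros((sh[0]*s,sh[1]*s),np.uint8);cv2.fillConvexPoly(m,h.round().astype(np.int32),1)
    return cv2.resize(m.astype(np.float32),(sh[1],sh[0]),interpolation=cv2.INTER_AREA)
def locate(im,c,xy,z0,z1,r,maskf,pad=12):
    """fit cylinder silhouette (world z0..z1) to a soft mask"""
    p=proj(c,np.vstack([ring(*xy,z0,r),ring(*xy,z1,r)]))
    a=np.floor(p.min(0)).astype(int)-pad;b=np.ceil(p.max(0)).astype(int)+pad
    a=np.maximum(a,0)
    crop=im[a[1]:b[1],a[0]:b[0]];m=maskf(crop).astype(np.float32)
    f=lambda v:((cyl(c,v[0],v[1],z0,z1,r,a,m.shape)-m)**2).sum()
    best=min((minimize(f,np.array(xy)+d,method="Nelder-Mead",options=dict(initial_simplex=np.array(xy)+d+np.array([[0,0],[.006,0],[0,.006]]),xatol=1e-4)) for d in np.array([[0,0],[.006,-.006],[-.006,.004]])),key=lambda s:s.fun)
    return best.x,best.fun/cyl(c,*best.x,z0,z1,r,a,m.shape).sum()
dark=lambda thr:(lambda im:((im.max(2)<thr)&((im.max(2).astype(int)-im.min(2))<25)))
E
python3 - <<'E'
from h import *
top=cv2.imread("pics/top0.png")[:,:,::-1];sc=cv2.imread("pics/scene0.png")[:,:,::-1]
ct,cs=bot.calibration("top"),bot.calibration("scene")
print("cams",[(-c["extrinsics"][:3,:3].T@c["extrinsics"][:3,3]).round(3) for c in(ct,cs)])
px={1:(339,236),2:(431,250),3:(150,271),4:(234,231)}
for k,(u,v) in px.items(): print(k,top[v-1:v+2,u-1:u+2].mean((0,1)).round(), top[v-24:v+25:4,u].max(1),top[v,u-28:u+29:4].max(1))
for k,(d,h) in J.items():
    xy=back(ct,px[k],h)[:2]
    for n,im,c,ths in(("top",top,ct,(35,42)),("scene",sc,cs,(50,60,75))):
        for th in ths:
            s,e=locate(im,c,xy,h-.02,h,d/2,dark(th));print(k,n,th,s.round(4),round(e,2))
# rests
for u,v in((262,160),(302,158),(343,155),(384,153)):
    w=back(ct,(u,v),.015); print(w.round(4),proj(cs,w).round(1),top[v,u],top[v,u-22:u+23:4].tolist() if u==302 else "")
E
```

```text
cams [array([ 0.434, -0.008,  1.03 ]), array([0.973, 0.288, 0.809])]
1 [22. 22. 23.] [ 96 119 116 119  93  30  22  23  96 122 122 120  81] [114 120 120 120 119 111  26  22  28  48  72  69  71  66  68]
2 [21. 20. 21.] [118 116 116 114  31  25  21  23  29 114 114 114 116] [117 118 114 156  90  21  29  21  27  18  65  70  68  73  64]
3 [22. 21. 22.] [117  79  71  57  23  24  25  28  17  57  72  68  73] [72 68 64 70 35 24 24 25 26 20 35 64 54 70 67]
4 [24. 22. 24.] [118 118 112  28  31  28  20  29  24  56 118 120 117] [127  91 118 109  22  28  22  20  26  28  27  61  69  68  72]
1 top 35 [ 0.4405 -0.1241] 0.34
1 top 42 [ 0.4383 -0.126 ] 0.26
1 scene 50 [ 0.3301 -0.1693] nan
1 scene 60 [ 0.3301 -0.1693] nan
1 scene 75 [ 0.4411 -0.1241] 0.8
2 top 35 [ 0.4032 -0.3189] 0.25
2 top 42 [ 0.403  -0.3205] 0.18
2 scene 50 [ 0.2951 -0.2846] nan
2 scene 60 [ 0.4021 -0.3212] 0.85
2 scene 75 [ 0.4046 -0.3197] 0.15
3 top 35 [0.3691 0.291 ] 0.13
3 top 42 [0.3694 0.291 ] 0.06
3 scene 50 [0.3697 0.2922] 0.29
3 scene 60 [0.3723 0.2926] 0.09
3 scene 75 [0.3721 0.2922] 0.07
4 top 35 [0.4527 0.1043] 0.18
4 top 42 [0.4527 0.1043] 0.12
4 scene 50 [0.324 0.16 ] nan
4 scene 60 [0.324 0.16 ] inf
4 scene 75 [0.4563 0.1069] 0.77
[0.6196 0.0472 0.015 ] [[270.8 258.4]] [150 102  52] 
[ 0.622  -0.0471  0.015 ] [[235.2 240.4]] [151 101  51] [[130, 76, 27], [130, 77, 35], [135, 82, 37], [141, 96, 49], [133, 91, 47], [145, 100, 50], [150, 101, 49], [145, 96, 46], [139, 93, 46], [103, 68, 34], [129, 78, 28], [129, 77, 29]]
[ 0.6268 -0.1434  0.015 ] [[200.3 223.8]] [154 104  52] 
[ 0.6292 -0.239   0.015 ] [[168.1 207.4]] [155 105  52] h.py:28: RuntimeWarning: invalid value encountered in scalar divide
  return best.x,best.fun/cyl(c,*best.x,z0,z1,r,a,m.shape).sum()
h.py:28: RuntimeWarning: divide by zero encountered in scalar divide
  return best.x,best.fun/cyl(c,*best.x,z0,z1,r,a,m.shape).sum()
```

```bash
cat > fit.py <<'E'
from h import *
def rests(top,sc,x0=(.6244,-.0956,-.034)):
    out=[]
    for n,im in(("top",top),("scene",sc)):
        c=bot.calibration(n);B=cv2.GaussianBlur(im.astype(np.float32),(0,0),.8)
        F=B[:,:,2]/B.sum(2)  # cork is less saturated than the board
        def samp(P):
            p=proj(c,P).astype(np.float32);return cv2.remap(F,p[:,0].copy(),p[:,1].copy(),1)[:,0]
        def cost(v):
            s=0
            for k in range(4):
                a=(1.5-k)*.095;x=v[0]-np.sin(v[2])*a;y=v[1]+np.cos(v[2])*a
                s+=samp(ring(x,y,.015,.027)).mean()-samp(ring(x,y,.0145,.0355)).mean()
            return -s
        r=minimize(cost,x0,method="Nelder-Mead",options=dict(initial_simplex=np.array(x0)+np.array([[0,0,0],[.006,0,0],[0,.006,0],[0,0,.02]]),xatol=1e-5,fatol=1e-7))
        out.append((r.x,r.fun))
    return out
E
python3 - <<'E'
from fit import *
top=cv2.imread("pics/top0.png")[:,:,::-1];sc=cv2.imread("pics/scene0.png")[:,:,::-1]
for v,f in rests(top,sc): print(v.round(4),round(f,4),np.degrees(v[2]).round(2))
# board/weight/bowl cross-check
ct=bot.calibration("top")
hsv=cv2.cvtColor(np.ascontiguousarray(top),cv2.COLOR_RGB2HSV)
m=cv2.inRange(hsv,(5,110,60),(20,255,255));m[:125]=0;m[190:]=0;m[:,:195]=0;m[:,455:]=0
r=cv2.minAreaRect(cv2.findNonZero(m));print(r,back(ct,r[0],.01).round(4))
c=bot.read_tool_rot()
from scipy.spatial.transform import Rotation as R
print(R.from_quat(np.roll(c,-1)).as_matrix().round(2))
E
```

```text
[ 0.6236 -0.0953  0.0259] -0.1208 1.48
[ 0.6296 -0.0931  0.0279] -0.0651 1.6
((323.3873291015625, 157.1702117919922), (35.30426788330078, 242.04922485351562), 87.15534210205078) [ 0.6237 -0.0978  0.01  ]
[[ 0.43 -0.    0.9 ]
 [-0.9   0.    0.43]
 [-0.   -1.    0.  ]]
```

```bash
cat >> h.py <<'E'
from scipy.spatial.transform import Rotation as R
def ori(a):
    x=np.array([np.cos(a),np.sin(a),0]);y=np.array([0,0,-1.]);z=np.cross(x,y)
    return np.roll(R.from_matrix(np.c_[x,y,z]).as_quat(),1)
GZ={1:.036,2:.046,3:.061,4:.078}
G=bot.grip_depth
def pick(k,xy,a,opening=1.0):
    gz=GZ[k]-G
    bot.set_gripper(opening)
    bot.move_pose([*xy,.20],ori(a))
    print("contact going down:",bot.move_linear([*xy,gz],speed=.12,until_force=8))
    p=bot.read_position()
    bot.set_gripper(0.0,grasp_force=40); w=bot.read_gripper_width()
    f0=bot.read_ft_force()
    bot.move_linear([*xy,gz+.16],speed=.12)
    print("pos",p,"width",w*85,"exp",J[k][0]*1e3,"after lift",bot.read_gripper_width()*85,"dF",bot.read_ft_force()-f0,"t",bot.read_clock())
E
python3 - <<'E'
from h import *
xy=np.array([.4540,.1055])
for a in(0,np.pi):
    print(a,[None if (q:=bot.solve_ik([*p],ori(a))) is None else np.round(q,2) for p in([*xy,.2],[*xy,.059],[.404,-.32,.2],[.37,.292,.2],[.62,.05,.075],[.63,-.236,.033],[.62,.05,.24])])
E
```

```text
0 [array([ 0.07,  0.17, -0.41,  0.99,  0.  ,  1.64]), array([ 0.07,  0.34, -0.6 ,  0.63,  0.  ,  1.64]), array([-0.81,  0.27, -0.29,  1.02,  0.  ,  0.76]), array([ 0.51,  0.18, -0.39,  0.99,  0.  ,  2.08]), array([-0.04,  0.56, -0.17,  0.84,  0.  ,  1.53]), array([-0.47,  0.69, -0.05,  0.83,  0.  ,  1.1 ]), array([-0.04,  0.44,  0.08,  1.2 ,  0.  ,  1.53])]
3.141592653589793 [array([ 0.07,  0.17, -0.41,  0.99,  0.  , -1.5 ]), array([ 0.07,  0.34, -0.6 ,  0.63,  0.  , -1.5 ]), array([-0.81,  0.27, -0.29,  1.02,  0.  , -2.38]), array([ 0.51,  0.18, -0.39,  0.99,  0.  , -1.06]), array([-0.04,  0.56, -0.17,  0.84,  0.  , -1.61]), array([-0.47,  0.69, -0.05,  0.83,  0.  , -2.04]), array([-0.04,  0.44,  0.08,  1.2 ,  0.  , -1.61])]
```

```bash
python3 - <<'E'
from h import *
pick(4,[.4540,.1055],0)
for n in("top","scene"):
    cv2.imwrite(f"pics/g4_{n}.png",bot.camera(n)[:,:,::-1])
a=cv2.imread("pics/g4_top.png")[130:330,120:400];b=cv2.imread("pics/g4_scene.png")[80:280,200:480]
cv2.imwrite("pics/g4.png",cv2.resize(np.hstack([a,b]),None,fx=1.42,fy=1.42))
E
```

```text
contact going down: False
pos [0.45463146 0.1055197  0.05987721] width 56.71549422024509 exp 58.0 after lift 56.13863182560466 dF [ 0.9084579  -0.36729193 -8.55450268] t 6.1833
```

View pics/g4.png

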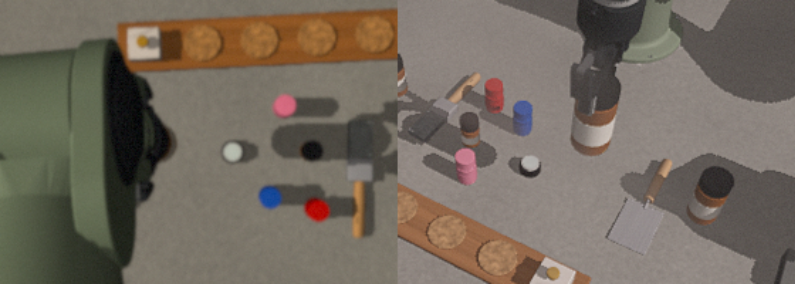

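Jar_4 is held (width 56.7 mm, about 0.87 kg). I'll place it on rest_a, then use the placed jar to check the offset between the two cameras.

```bash
cat >> h.py <<'E'
def restxy(i,v=(.6260,-.0945,.027)):
    a=(1.5-i)*.095
    return np.array([v[0]-np.sin(v[2])*a,v[1]+np.cos(v[2])*a])
def place(k,xy,lift):
    gz=GZ[k]-G+.015
    cur=bot.read_position()
    bot.move_linear([*xy,cur[2]+.0],speed=.2)
    bot.move_linear([*xy,gz+.012],speed=.12)
    hit=bot.move_linear([*xy,gz-.004],speed=.02,until_force=4)
    p=bot.read_position()
    bot.set_gripper(min(1,J[k][0]/.085+.28))
    bot.move_linear([*xy,lift],speed=.15)
    print("placed",hit,"pos",p,"dz vs nominal",p[2]-gz,"t",bot.read_clock())
E
python3 - <<'E'
from h import *
place(4,restxy(0),.20)
bot.move_pose([.372,.2915,.20],ori(0))
for n in("top","scene"):
    cv2.imwrite(f"pics/p4_{n}.png",bot.camera(n)[:,:,::-1])
top=cv2.imread("pics/p4_top.png")[:,:,::-1];sc=cv2.imread("pics/p4_scene.png")[:,:,::-1]
ct,cs=bot.calibration("top"),bot.calibration("scene")
xy=restxy(0);print(xy)
for n,im,c in(("top",top,ct),("scene",sc,cs)):
  for th in(42,60,75):
    s,e=locate(im,c,xy,.111,.131,.029,dark(th));print(n,th,s.round(4),round(float(e),2))
a=top[110:310,120:400];b=sc[100:300,200:480]
cv2.imwrite("pics/p4.png",cv2.resize(np.hstack([a,b]),None,fx=1.42,fy=1.42)[:,:,::-1])
E
```

```text
placed True pos [0.62210841 0.04798123 0.07512251] dz vs nominal 0.0008225138575460866 t 10.525
[0.62215297 0.04794806]
top 42 [0.6186 0.0483] 0.13
top 60 [0.6202 0.047 ] 0.09
top 75 [0.6204 0.0475] 0.15
scene 42 [0.6223 0.049 ] 0.86
scene 60 [0.6227 0.0489] 0.08
scene 75 [0.623  0.0489] 0.07
```

View pics/p4.png

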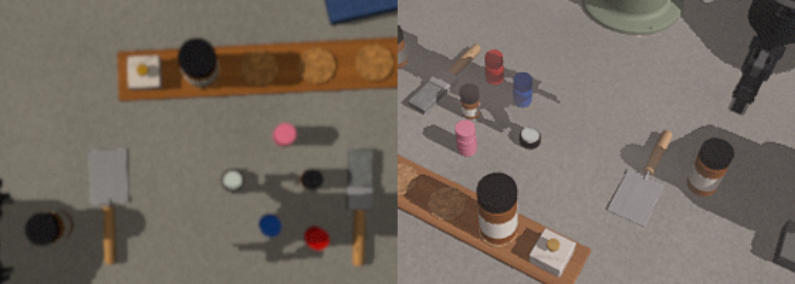

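Jar_4 stands on rest_a. The jar was at x = 0.622; the top camera reads about 2 mm low and the scene camera about 1 mm high, so the rest estimate holds to about 2–3 mm. Jar_3 next.

```bash
sed -i 's/v=(.6260,/v=(.6265,/' h.py; python3 - <<'E'
from h import *
pick(3,[.3715,.2915],0)
p=bot.read_position(); bot.move_linear([p[0],p[1],.24],speed=.15)
place(3,restxy(1),.20)
for n in("top","scene"):
    im=bot.camera(n);cv2.imwrite(f"pics/p3_{n}.png",im[:,:,::-1])
E
python3 -c "
import cv2,numpy as np
b=cv2.imread('pics/p3_scene.png')[90:310,110:460];cv2.imwrite('pics/p3.png',cv2.resize(b,None,fx=2,fy=2))"
```

```text
contact going down: False
pos [0.37201361 0.29179708 0.04288303] width 48.87658225004731 exp 50.0 after lift 48.33985293612493 dF [ 0.91982544  0.25189273 -7.79242297] t 15.7917
placed True pos [ 0.62513181 -0.04702035  0.05791901] dz vs nominal 0.0006190138110336585 t 22.0833
```

View pics/p3.png

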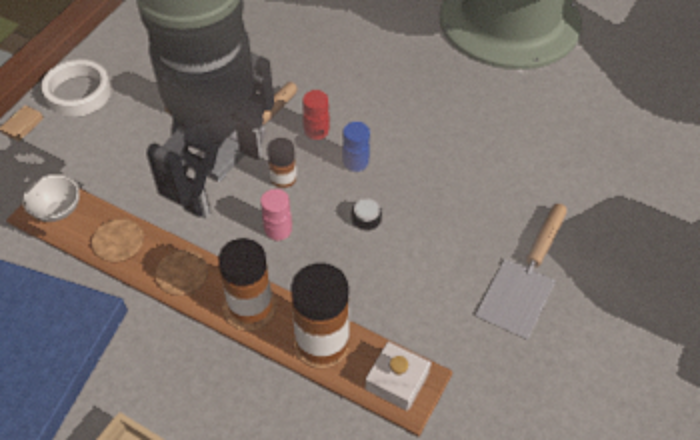

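Jar_3 stands on rest_b next to jar_4. Jar_2 and jar_1 next, with a look after each.

```bash
python3 - <<'E'
from h import *
bot.move_linear([*restxy(1),.24],speed=.2)
pick(2,[.4042,-.320],0)
p=bot.read_position(); bot.move_linear([p[0],p[1],.22],speed=.15)
place(2,restxy(2),.20)
bot.move_pose([.441,-.125,.20],ori(0))
im=bot.camera("scene");cv2.imwrite("pics/p2.png",cv2.resize(im[90:310,110:460],None,fx=2,fy=2)[:,:,::-1])
E
```

```text
contact going down: False
pos [ 0.404643   -0.3204376   0.02791082] width 40.56275217192852 exp 42.0 after lift 40.79663477782827 dF [ 1.16386881 -1.46178537 -5.91877449] t 27.6917
placed True pos [ 0.62769056 -0.14197982  0.04281353] dz vs nominal 0.0005135316392984798 t 33.325
```

View pics/p2.png

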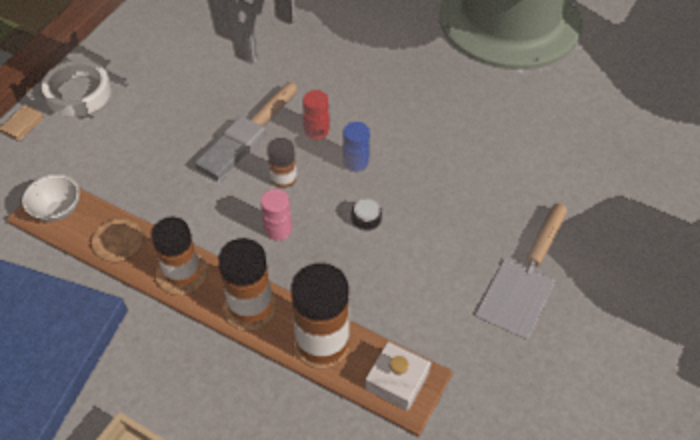

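Jar_2 stands on rest_c. The gripper looks off to the side of jar_1, so I'll check its pose before going down.

```bash
python3 - <<'E'
from h import *
p=bot.read_position();print(p,proj(bot.calibration("scene"),p),(proj(bot.calibration("scene"),[.441,-.125,.062])))
im=bot.camera("scene")
ct,cs=bot.calibration("top"),bot.calibration("scene")
for th in(60,75,90): print(locate(im,cs,[.4408,-.125],.042,.062,.017,dark(th)))
cv2.imwrite("pics/x.png",im[50:310,110:460,::-1])
E
```

```text
[ 0.44284614 -0.12567955  0.20030557] [[244.4461631  120.59426151]] [[249.3424512  162.60022426]]
(array([ 0.3328, -0.092 ]), np.float64(nan))
(array([ 0.44191328, -0.12620898]), np.float64(0.8137273969722456))
(array([ 0.44260268, -0.12314594]), np.float64(0.3627655777628485))h.py:28: RuntimeWarning: invalid value encountered in scalar divide
  return best.x,best.fun/cyl(c,*best.x,z0,z1,r,a,m.shape).sum()
```

View pics/x.png

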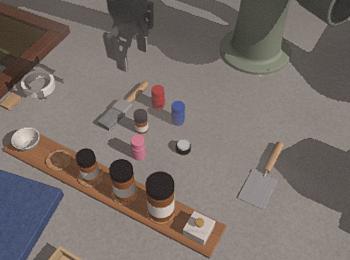

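The gripper is correctly above jar_1, since the TCP projects between the fingers. I'll go ahead.

```bash
python3 - <<'E'
from h import *
pick(1,[.4413,-.125],0,.8)
p=bot.read_position(); bot.move_linear([p[0],p[1],.20],speed=.15)
place(1,restxy(3),.22)
bot.move_pose([.36,-.40,.25],ori(0))
ims={n:bot.camera(n) for n in("top","scene")}
for n in ims: cv2.imwrite(f"pics/f_{n}.png",ims[n][:,:,::-1])
for k in(1,2,3,4):
    d,h=J[k];xy=restxy(4-k)
    for n,ths in(("top",(42,60)),("scene",(60,75,90))):
        for th in ths:
            s,e=locate(ims[n],bot.calibration(n),xy,h-.005,h+.015,d/2,dark(th));print(k,xy.round(4),n,th,s.round(4),round(float(e),2))
a=ims["top"][110:200,190:460];b=ims["scene"][150:310,110:380]
cv2.imwrite("pics/f.png",cv2.resize(np.vstack([a,b]),None,fx=2.35,fy=2.35)[:,:,::-1])
E
```

```text
contact going down: False
pos [ 0.44183558 -0.12525676  0.01783039] width 32.07777152188709 exp 34.0 after lift 32.436185757278686 dF [ 0.95189543  1.03957871 -6.71163337] t 38.2417
placed True pos [ 0.63028292 -0.23702072  0.03284516] dz vs nominal 0.0005451623980455358 t 43.6
1 [ 0.6303 -0.2369] top 42 [ 0.6245 -0.2348] 0.25
1 [ 0.6303 -0.2369] top 60 [ 0.6242 -0.2367] 0.22
1 [ 0.6303 -0.2369] scene 60 [ 0.6304 -0.2359] 0.15
1 [ 0.6303 -0.2369] scene 75 [ 0.6305 -0.2354] 0.13
1 [ 0.6303 -0.2369] scene 90 [ 0.6301 -0.2354] 0.14
2 [ 0.6278 -0.142 ] top 42 [ 0.6244 -0.1428] 0.21
2 [ 0.6278 -0.142 ] top 60 [ 0.6252 -0.1425] 0.24
2 [ 0.6278 -0.142 ] scene 60 [ 0.6289 -0.141 ] 0.12
2 [ 0.6278 -0.142 ] scene 75 [ 0.6286 -0.1411] 0.1
2 [ 0.6278 -0.142 ] scene 90 [ 0.6287 -0.1411] 0.09
3 [ 0.6252 -0.047 ] top 42 [ 0.6198 -0.0456] 0.14
3 [ 0.6252 -0.047 ] top 60 [ 0.6204 -0.0467] 0.09
3 [ 0.6252 -0.047 ] scene 60 [ 0.6256 -0.0461] 0.1
3 [ 0.6252 -0.047 ] scene 75 [ 0.6254 -0.0463] 0.09
3 [ 0.6252 -0.047 ] scene 90 [ 0.6255 -0.0459] 0.19
4 [0.6227 0.0479] top 42 [0.6186 0.0476] 0.12
4 [0.6227 0.0479] top 60 [0.6189 0.0472] 0.08
4 [0.6227 0.0479] scene 60 [0.6229 0.0491] 0.09
4 [0.6227 0.0479] scene 75 [0.6232 0.0492] 0.08
4 [0.6227 0.0479] scene 90 [0.6231 0.0489] 0.08
```

View pics/f.png

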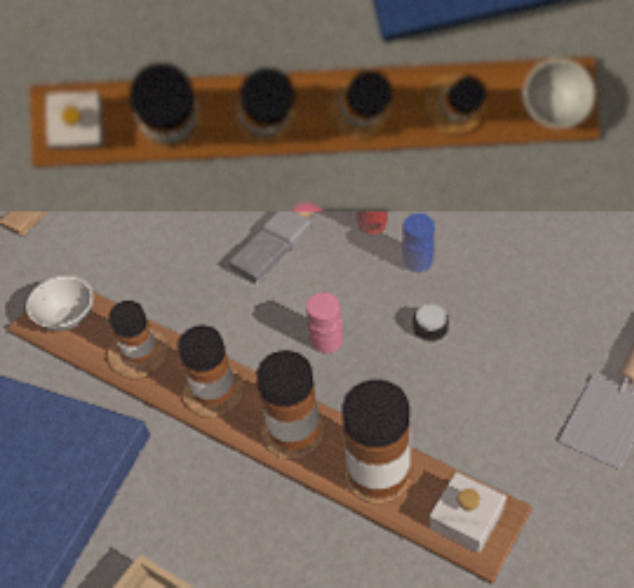

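In both views, all four jars stand upright and in order. Each camera puts every jar within about 2–4 mm of its own fit of the rests, against a 12 mm limit. The arm is clear, so I'm handing in.

```bash
python3 -c "
from cell import bot
print(bot.read_clock(),bot.read_position(),bot.read_ft_force());bot.close_job()"
```

```text
44.9083 [ 0.36106656 -0.39956445  0.24974526] [ 0.37300085 -0.35699292  0.30316088]
the job is handed in; nothing more can be done
```

I lined the four amber jars up by height and handed the job in at about 45 s of the 112 s allowed. The job reports no verdict, so what follows rests on my own checks.

- **Placing:** the bowl is at the −y end of the row, so jar_1 went on rest_d, jar_2 on rest_c, jar_3 on rest_b and jar_4 on rest_a beside the weight. I lowered each one slowly until it touched the cork, then released it. I left the red, blue and pink look-alikes and the small pot alone.
- **Last checks:** both cameras show the jars upright, in order and free of the gripper. Each camera puts every jar about 2–4 mm from its own fit of the rest centre, against the 12 mm limit. The arm was parked clear of everything.
- **Disagreement:** the cameras differed by about 3–6 mm in x. The top camera reads low, and its fit was weaker on the small caps. I used a position between the two, and both still suggest the jars sit about 2–3 mm towards the robot, so I left them there.

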